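# Tighten the bolt clamp until its force tab pops up

## Task

Two screw clamps stand on the inspection table; one holds a subframe bolt, the other a small steel block. Tighten the one that holds the bolt: turn the wing handle on top of its screw clockwise, seen from above, until the sprung indicator tab in the top of that clamp pops up, stop there without overtightening, and let go. Leave the other clamp's handle as it is.

Things in the scene. Friction and masses are not known exactly. Their poses are not given: they have to be found in the camera images.
- bolt_clamp_grip (a point): Middle of the steel wing handle on the clamp that holds the bolt (dark, hex head, 110 mm long, lying crosswise), on the vertical screw axis, 184 mm above the table. Wing: flat-sided upright bar 14 mm thick, 78 long, 22 high; grip its middle across the thickness from above. x along the bar, y across, z up; turns with it. Below it only the 13 mm screw, down to cast iron 135 mm above the table.
- bolt_clamp_screw (a joint): Turn of that screw and wing in rad, growing clockwise seen from above (tightening). Starts at 0.2 to 0.6; the tab is let go at 1.3 to 1.4, so 40 to 70 degrees on: one grip does it. Stiff (0.1 N m at first, 0.15 N m at the end), stays where left, stops dead at 1.95; beyond 1.75 it is overtightened.
- bolt_clamp_tab (a joint): Rise in m of that clamp's brass tab, a plate 26 mm wide, 7 thick, in the top of the clamp's cast-iron column, 82 mm from the screw axis on the side away from the robot (clamp yaw within 20 degrees). 0 is in, its top edge 128 mm above the table, 3 mm out of the column; at the set force it pops up to 0.022, top at 150 mm. It cannot be lifted before.
- block_clamp_wing_end (a point): End of the wing handle of the other, otherwise equal clamp (it holds a small steel block, no bolt), 35 mm from its screw axis, 184 mm above the table. Both clamps are C-shaped stands fixed to the table some 30 to 50 cm apart, left and right in either order. This wing must stay as it is.
There are look-alikes about, which are no part of the job. What is shaped like the part that bears bolt_clamp_grip but blue or green is not meant.

How it is judged (in metres and radians):
At the end, for the whole second after the job is handed in: The tab of the clamp that holds the bolt stands up (more than 15 mm), its screw is at rest between 1.2 and 1.75 rad (no more than about 20 degrees past the pop), and the end of the other clamp's wing has moved less than 10 mm (value of joint bolt_clamp_tab above 0.015 m and value of joint bolt_clamp_screw between 1.2 and 1.75 rad and velocity of joint bolt_clamp_screw between -0.1 and 0.1 rad/s and distance of block_clamp_wing_end from where it was at the start of the episode below 0.01 m); the robot touches nothing.
It fails at once if the bolt clamp is overtightened (screw beyond 1.75 rad, some 20 degrees past the pop) (value of joint bolt_clamp_screw above 1.75 rad).
It fails at once if the other clamp's wing is turned (its end moved more than 10 mm) (distance of block_clamp_wing_end from where it was at the start of the episode above 0.01 m).
It also fails if it takes over 40 s, if anything falls off the work surface, if the arm or the gripper's body presses on something with over 40 N, if the wrist force passes 120 N, or if a joint passes its speed limit or range.

## Robot

A 6-joint arm with a two-finger parallel gripper is mounted at the origin on the work surface. World frame = base frame: x ahead of the robot, y to its left, z up, the work surface at z = 0. Lengths are in mm, angles in rad, forces in N, time in s.
With the tool pointing down it reaches from about 250 to 850 mm from the base axis. Payload 12.5 kg.
Tool frame: the origin (TCP) lies midway between the tips of the shut fingers; the grasp point (between the pads) lies 19 mm behind it; z points along the fingers, y is the line along which they close (so a half turn about z gives the same grasp; the last joint's range is limited). The gripper opens to 93 mm and grips with 3 to 60 N. Pads are 15 mm wide; open, the fingers measure 128 mm over their backs; the gripper's body (75 mm by 188 mm) begins 65 mm behind the grasp point.
Start: joints at [1.021, 0.351, 1.652, -0, 1.139, -0.085], TCP at [246.502, 491.651, 218.633] pointing down, gripper open.
Joint ranges: [-2.75, 2.75], [-0.79, 2.1], [0.01, 2.65], [-1.57, 4.71], [0.07, 3.14], [-2.87, 2.87]. Speed limits (rad/s): [2.22, 2.22, 2.79, 3.14, 3.14, 3.14].

## Interface

Orientations are given as a unit quaternion [x, y, z, w].
In Python, from bench import observe, snapshot, camera_info, close_job gives the robot as it stands. The module is installed in compiled form; this text tells all that it offers.
- The arm moves only by the tool move_arm, never from a script. Its argument "series" is text: rows parted by semicolons, each of 7 numbers parted by spaces: the opening in per cent of the stroke, from 0 (shut) to 100 (fully open), then the shift along the world's x, y, z in mm, then the turn, a rotation vector about the world's x, y, z in rad. A call has 1 to 5 rows; each row shifts and turns the commanded pose from where the row before left it; what a row does not reach is not made up. A row lasts 1/12 s, in which the tool goes at most 41.7 mm and 7.16 degrees, less where a joint would pass 70% of its speed; a pose out of reach is approached as far as the arm can. A call with a gripper value outside its range is refused whole. The fingers move at their own pace and stop on an object; "force" is the grip in N (left out, the last holds). Time passes only in rows, so rows that do not move let the fingers close. It gives the time, the measured TCP pose, the force, the opening and the grip force at its end, in the units of the state.
- observe(): the state, without advancing time (a new reading comes with each control period).
- snapshot(name): name is "scene" or "top" or "wrist"; returns the picture (420x560x3 uint8, red, green, blue); there is no depth.
- camera_info(name): a dict with "camera_matrix" (3x3 intrinsics, pixels), "eye" and "attitude" of the camera in the world. Camera axes: x right, y up, looking along -z (the intrinsics and any distortion apply to the point x, -y, -z); pixel columns grow to the right and rows downward; lengths in mm; the calibration is good to about 2 mm. A picture is of the moment at which its call begins: read the wrist's pose just before it. camera_info takes no time and is no camera call; for the wrist camera it gives the pose at the moment of the call.
- close_job(): hands the job in; it is judged then, once.
The state is a dict: "time_s": time; "joints": joint angles; "joint_vel": joint speeds; "effort": joint torques, N m; "tcp_pos": TCP position; "orientation": TCP orientation; "wrist_force": force on the tool from outside, world axes, zero at the start; "torque": the same for the moment, N m; "opening": opening from 0.0 (shut) to 1.0 (fully open); "grip_force": force on a finger pad.
Only numpy, scipy, OpenCV 4.12 (cv2) and the standard library are available. Lean on these libraries where they do the work, as an engineer would, in place of code of your own. Each camera call takes 0.05 s, during which the arm holds its last target. There are 200 camera calls.

## Working session

There is one attempt and no reset: what is moved stays moved. The work goes in short steps, Python scripts to look and compute and a tool call to move; the robot and the scene stay as the last step left them, time stands still between calls to the robot, and variables do not carry over. Pictures are saved under pics/ and viewed, at most 10 in all, crops included, and the job is handed in when it is done.

Besides the shell and the picture viewer there is one more tool, called after "Request:" as name(argument=value, ...), one argument or row to a line, values as JSON. move_arm: Moves the arm, as the interface text tells. Its arguments: {"type":"object","properties":{"series":{"type":"string"},"force":{"type":"number"}},"required":["series"]}

```bash
mkdir -p pics
python3 - <<'E'
from bench import *
import cv2,numpy as np
ims=[]
for n in("scene","top"):
    im=snapshot(n);cv2.imwrite(f"pics/{n}.png",im[...,::-1]);c=camera_info(n);print(n,c)
s=observe();print(s)
E
```

```text
scene {'camera_matrix': array([[444.59462502,   0.        , 283.79118896],
       [  0.        , 444.59462502, 212.43619046],
       [  0.        ,   0.        ,   1.        ]]), 'eye': array([856.94908761, 460.5916114 , 903.44550831]), 'attitude': array([0.07978651, 0.31844454, 0.91233089, 0.24470296])}
top {'camera_matrix': array([[432.45350103,   0.        , 275.3235559 ],
       [  0.        , 432.45350103, 205.96325152],
       [  0.        ,   0.        ,   1.        ]]), 'eye': array([ 446.75248103,  -82.6437186 , 1276.02103548]), 'attitude': array([ 0.04338359, -0.02837537, -0.70119704,  0.71108045])}
{'time_s': 0.1, 'joints': array([ 1.02139694e+00,  3.51156656e-01,  1.65235293e+00, -7.91705057e-06,
        1.13909637e+00, -8.46356153e-02]), 'joint_vel': array([-0.0012317 , -0.00121147, -0.0010123 ,  0.00057525,  0.00133618,
        0.00186401]), 'effort': array([ 4.70521409e-04, -4.98018193e+01, -2.85705632e+01,  7.00042234e-02,
        2.37855170e-02, -7.17999364e-05]), 'tcp_pos': array([246.35245245, 491.39993832, 218.17205937]), 'orientation': array([ 2.30294394e-01,  9.73120874e-01, -4.82526382e-04, -1.54525501e-04]), 'wrist_force': array([-0.20169993, -0.05847447, -0.25336485]), 'torque': array([-0.03060997,  0.0012044 ,  0.01892852]), 'grip_force': 0.0, 'opening': 1.0013904312535729}
```

View pics/scene.png

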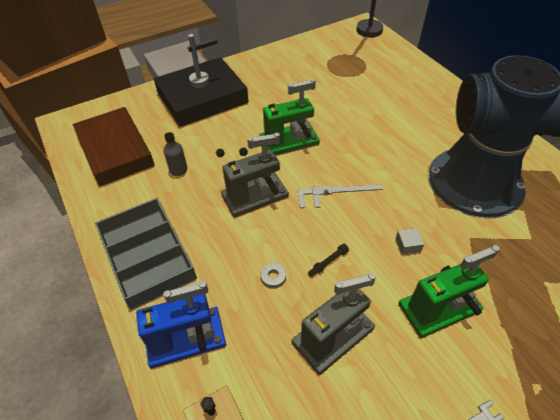

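View pics/top.png

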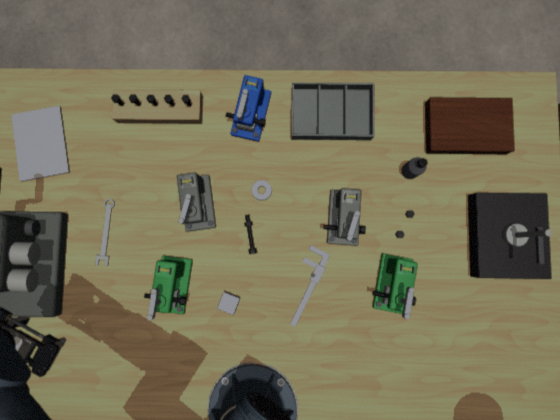

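Top view: candidates are the grey clamps at (195,202) and (345,217); the blue (250,108) and green (168,285), (396,285) ones are excluded as look-alikes. The grey one at (345,217) seems to have a dark bolt crosswise. I'll check this in a close crop and measure the wings.

```bash
cat > h.py <<'E'
import numpy as np,cv2
from scipy.spatial.transform import Rotation as R
def cast(c,px,z):
    d=np.linalg.inv(c["camera_matrix"])@np.array([px[0],px[1],1.]); d=d*[1,-1,-1]
    d=R.from_quat(c["attitude"]).apply(d); e=np.array(c["eye"]); return e+d*(z-e[2])/d[2]
def proj(c,p):
    q=R.from_quat(c["attitude"]).inv().apply(np.array(p)-c["eye"])*[1,-1,-1]; q=c["camera_matrix"]@q; return q[:2]/q[2]
E
python3 - <<'E'
from bench import *
from h import *
T=cv2.imread("pics/top.png");S=cv2.imread("pics/scene.png")
f=lambda i,x,y:cv2.resize(i[y:y+75,x:x+100],(400,300),interpolation=cv2.INTER_CUBIC)
cv2.imwrite("pics/crop.png",np.vstack([np.hstack([f(T,145,165),f(T,295,180)]),np.hstack([f(S,285,270),f(S,210,130)])]))
E
```

```text
(no output)
```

View pics/crop.png

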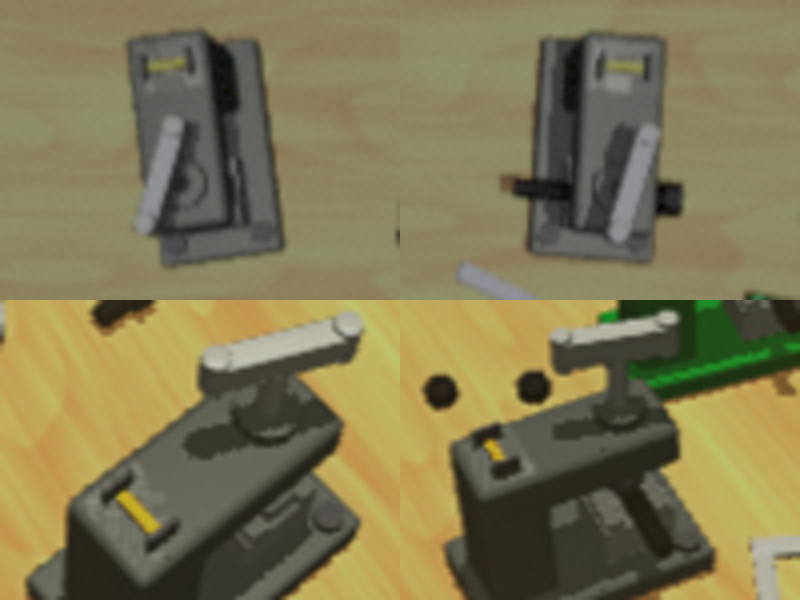

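The crop confirms it. The clamp at top-view (345,217) has a dark bolt with a head crosswise. The clamp at (195,202) has none. Target wing ends in the top view are about (358,212) and (350,239.5); in the scene view, (250,139.5) and (277,134.5).

Run:
```python
from bench import *
from h import *
T=cv2.imread("pics/top.png");c=camera_info("top");s=camera_info("scene")
hsv=cv2.cvtColor(T,cv2.COLOR_BGR2HSV)
g=T.min(axis=2).copy();m=((hsv[...,1]<60)&(hsv[...,2]>125)).astype(np.uint8)
m[:, :340]=0;m[:,366:]=0;m[:206]=0;m[246:]=0
n,l,st,ce=cv2.connectedComponentsWithStats(m);k=1+st[1:,4].argmax();print(st[k],ce[k])
r=cv2.minAreaRect(np.argwhere(l==k)[:,::-1].astype(np.float32));print(r)
b=cv2.boxPoints(r);print("box at 195",[cast(c,q,195).round(0)[:2] for q in b])
for a in(ce[k],r[0],(358,212.5),(350,239.5)):print(a,cast(c,a,195).round(1))
print("scene",[cast(s,q,195).round(1) for q in((250.2,139.5),(277,134.5),(263.6,137))])
print("tab",cast(c,(351,196.5),128).round(1), "other wing", cast(c,(145+160/4,165+175/4),195))
```

```text
[348 211  12  29 137] [353.00729927 225.01459854]
((352.9567565917969, 225.14053344726562), (4.705374240875244, 29.408588409423828), 17.10272979736328)
box at 195 [array([ 478., -237.]), array([ 548., -258.]), array([ 545., -270.]), array([ 474., -248.])]
[353.00729927 225.01459854] [ 511.5 -253.2  195. ]
(352.9567565917969, 225.14053344726562) [ 511.2 -253.1  195. ]
(358, 212.5) [ 543.  -265.8  195. ]
(350, 239.5) [ 475.4 -245.7  195. ]
scene [array([ 544.5, -257. ,  195. ]), array([ 482. , -240.3,  195. ]), array([ 513.4, -248.6,  195. ])]
tab [ 591.5 -258.7  128. ] other wing [546.72203813 168.92270216 195.        ]
```

Request:
move_arm(
  series="100 0 0 35 0 0 0; 100 0 0 35 0 0 0.06; 100 12 -34 30 0 0 0.06; 100 12 -34 0 0 0 0.06; 100 12 -34 0 0 0 0",
)

```text
time_s: 0.52
tcp_pos: [281.4, 392.7, 316.4]
orientation: [0.139, 0.99, 0.001, 0.001]
wrist_force: [-0.2, 1.0, -0.7]
opening: 1.002
grip_force: 0.0
```

Request:
move_arm(
  series="100 12 -34 0 0 0 0; 100 12 -34 0 0 0 0; 100 12 -34 0 0 0 0; 100 12 -34 0 0 0 0; 100 12 -34 0 0 0 0",
)

```text
time_s: 0.93
tcp_pos: [341.2, 221.8, 315.2]
orientation: [0.142, 0.99, -0.0, -0.0]
wrist_force: [0.1, 0.9, -0.1]
opening: 1.004
grip_force: 0.0
```

Request:
move_arm(
  series="100 12 -34 0 0 0 0; 100 12 -34 0 0 0 0; 100 12 -34 0 0 0 0; 100 12 -34 0 0 0 0; 100 12 -34 0 0 0 0",
)

```text
time_s: 1.35
tcp_pos: [401.2, 51.7, 315.3]
orientation: [0.142, 0.99, 0.0, 0.0]
wrist_force: [0.3, 0.7, -0.1]
opening: 1.0
grip_force: 0.0
```

Request:
move_arm(
  series="100 12 -34 0 0 0 0; 100 12 -34 0 0 0 0; 100 12 -34 0 0 0 0; 100 12 -34 0 0 0 0; 100 12 -34 0 0 0 0",
)

```text
time_s: 1.77
tcp_pos: [461.2, -118.5, 315.1]
orientation: [0.142, 0.99, 0.0, -0.0]
wrist_force: [0.2, 0.4, 0.4]
opening: 1.003
grip_force: 0.0
```

Request:
move_arm(
  series="100 12 -34 0 0 0 0; 100 12 -34 0 0 0 0; 100 2 -30 0 0 0 0; 100 0 0 0 0 0 0; 100 0 0 0 0 0 0",
)

```text
time_s: 2.18
tcp_pos: [486.9, -215.5, 314.5]
orientation: [0.143, 0.99, 0.0, -0.001]
wrist_force: [-1.0, -0.3, -0.5]
opening: 1.005
grip_force: 0.0
```

Run:
```python
from bench import *
from h import *
c=camera_info("wrist");im=snapshot("wrist");cv2.imwrite("pics/w1.png",im[...,::-1]);print(c)
import pickle;pickle.dump(c,open("w1.pkl","wb"))
print(proj(c,[512,-252,195]),proj(c,[546,-262,195]),proj(c,[478,-242,195]))
```

```text
{'camera_matrix': array([[343.47560832,   0.        , 280.42090576],
       [  0.        , 343.47560832, 199.94958656],
       [  0.        ,   0.        ,   1.        ]]), 'eye': array([ 406.34005794, -191.29971719,  480.97051355]), 'attitude': array([-0.12207821, -0.09144927,  0.59158601,  0.79168171])}
[248.81303043 229.79590801] [249.91762397 265.17152231] [247.62914639 191.88094303]
```

View pics/w1.png

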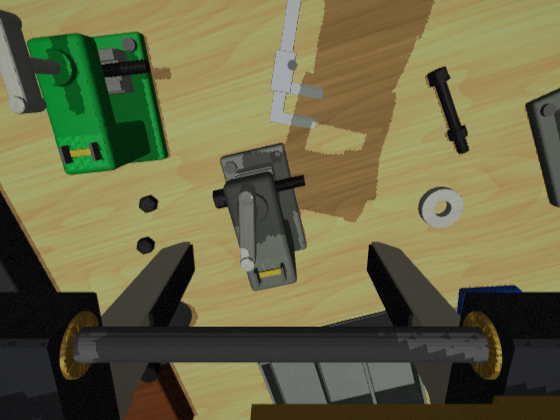

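The wrist view shows the target wing from about (246,195) to (247,268), and the bolt crosswise at (215,197)–(305,182). This agrees with the prediction.

Run:
```python
from h import *
import pickle
c=pickle.load(open("w1.pkl","rb"))
T=cv2.imread("pics/w1.png");hsv=cv2.cvtColor(T,cv2.COLOR_BGR2HSV)
m=((hsv[...,1]<60)&(hsv[...,2]>115)).astype(np.uint8)
k=np.zeros_like(m);k[180:285,225:268]=1;m*=k
n,l,st,ce=cv2.connectedComponentsWithStats(m);j=1+st[1:,4].argmax()
r=cv2.minAreaRect(np.argwhere(l==j)[:,::-1].astype(np.float32));print(st[j],r)
b=cv2.boxPoints(r);w=np.array([cast(c,q,195)[:2] for q in b]);print(w.round(1),w.mean(0))
d=[w[(i+1)%4]-w[i] for i in range(4)];print([(np.hypot(*x).round(1),np.degrees(np.arctan2(x[1],x[0])).round(1)) for x in d])
tab=cast(c,(270,272),128);print("tab",tab)
```

```text
[240 248  14  24 221] ((246.5, 259.5), (23.0, 13.0), 90.0)
[[ 526.8 -265.3]
 [ 530.1 -253.9]
 [ 552.6 -261.1]
 [ 549.2 -272.8]] [ 539.66816717 -263.26227996]
[(np.float64(11.9), np.float64(73.5)), (np.float64(23.6), np.float64(-17.8)), (np.float64(12.1), np.float64(-106.5)), (np.float64(23.6), np.float64(161.5))]
tab [ 593.66115624 -259.051962    128.        ]
```

Request:
move_arm(
  series="50 25 -33 0 0 0 0; 50 0 -4 -30 0 0 0; 50 0 0 -30 0 0 0; 50 0 0 -30 0 0 0; 50 0 0 0 0 0 0",
  force=40,
)

```text
time_s: 2.65
tcp_pos: [510.0, -249.1, 220.2]
orientation: [0.141, 0.99, 0.002, -0.004]
wrist_force: [0.1, 0.3, -0.9]
opening: 0.692
grip_force: 0.0
```

Request:
move_arm(
  series="50 0 0 0 0 0 0; 50 0 0 0 0 0 0; 50 0 0 0 0 0 0",
)

```text
time_s: 2.9
tcp_pos: [513.0, -251.5, 227.6]
orientation: [0.142, 0.99, -0.001, 0.002]
wrist_force: [-0.3, -0.2, 0.3]
opening: 0.509
grip_force: 0.0
```

Request:
move_arm(
  series="50 0 -2 -20 0 0 0; 50 0 0 -20 0 0 0; 50 0 0 -20 0 0 0; 50 0 0 0 0 0 0; 50 0 0 0 0 0 0",
)

```text
time_s: 3.32
tcp_pos: [512.5, -253.6, 166.3]
orientation: [0.142, 0.99, -0.0, 0.0]
wrist_force: [0.4, -0.2, 0.1]
opening: 0.5
grip_force: 0.0
```

Request:
move_arm(
  series="10 0 0 0 0 0 0; 10 0 0 0 0 0 0; 10 0 0 0 0 0 0; 10 0 0 0 0 0 0; 10 0 0 0 0 0 0",
  force=30,
)

```text
time_s: 3.73
tcp_pos: [512.3, -253.7, 165.8]
orientation: [0.142, 0.99, -0.0, 0.0]
wrist_force: [-1.4, 0.2, -0.1]
opening: 0.191
grip_force: 0.0
```

Request:
move_arm(
  series="5 0 0 0 0 0 0; 5 0 0 0 0 0 0; 5 0 0 0 0 0 0; 5 0 0 0 0 0 0",
)

```text
time_s: 4.07
tcp_pos: [512.0, -254.7, 165.7]
orientation: [0.142, 0.99, -0.001, 0.0]
wrist_force: [-2.9, -6.1, 2.0]
opening: 0.151
grip_force: 30.0
```

Run:
```python
from bench import *
s=observe();print(s["joints"],s["torque"],s["wrist_force"],s["opening"])
```

```text
[-0.54222346  0.44826376  1.64727934 -0.00199603  1.04488654 -1.82715949] [-0.98165876  0.4311547  -0.00420402] [-2.88556321 -6.06472913  1.9928777 ] 0.15128334611789152
```

Request:
move_arm(
  series="5 -0.5 -1.5 0 0 0 0; 5 0 0 0 0 0 -0.1; 5 0 0 0 0 0 -0.1; 5 0 0 0 0 0 -0.1; 5 0 0 0 0 0 -0.1",
  force=55,
)

```text
time_s: 4.48
tcp_pos: [512.0, -254.8, 165.7]
orientation: [0.338, 0.941, 0.0, 0.0]
wrist_force: [0.3, 3.6, 3.7]
opening: 0.146
grip_force: 55.0
```

Request:
move_arm(
  series="5 0 0 0 0 0 -0.1; 5 0 0 0 0 0 -0.1; 5 0 0 0 0 0 -0.1; 5 0 0 0 0 0 0; 5 0 0 0 0 0 0",
)

```text
time_s: 4.9
tcp_pos: [512.0, -254.8, 165.7]
orientation: [0.471, 0.882, 0.0, 0.0]
wrist_force: [1.4, 4.0, 4.6]
opening: 0.151
grip_force: 55.0
```

```bash
cat > look.py <<'E'
from bench import *
from h import *
import sys
s=observe();print(s["joints"],s["torque"],s["wrist_force"],s["opening"])
o=[]
for n in("scene","top","wrist"):
    im=snapshot(n)[...,::-1];c=camera_info(n)
    u,v=proj(c,[592.5,-259,135]).astype(int);print(n,u,v)
    p=cv2.copyMakeBorder(im,40,40,40,40,cv2.BORDER_CONSTANT)[max(v,0):v+80,max(u,0):u+80] if 0<=u<560 and 0<=v<420 else np.zeros((80,80,3),np.uint8)
    h=cv2.cvtColor(p.copy(),cv2.COLOR_BGR2HSV);m=(h[...,0]>20)&(h[...,0]<32)&(h[...,1]>150)
    o.append(cv2.resize(p,(260,260),interpolation=cv2.INTER_CUBIC))
cv2.imwrite(sys.argv[1],np.hstack(o))
E
python3 look.py pics/l1.png
```

```text
[-5.43472289e-01  4.48520581e-01  1.64693827e+00  7.22092220e-04
  1.04553694e+00 -1.13293405e+00] [ 0.53983149 -0.10291123 -0.00168492] [1.35061905 4.03251552 4.57977451] 0.1505598355492379
scene 233 164
top 351 195
wrist 376 300
```

View pics/l1.png

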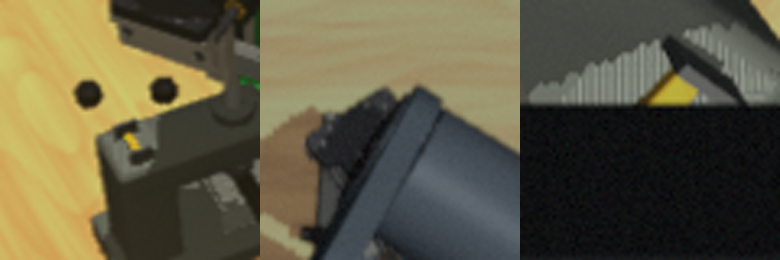

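The scene view shows the tab still in, a thin yellow strip near (232,168). I'll track its size numerically in that view.

```bash
cat > tab.py <<'E'
from bench import *
from h import *
c=camera_info("scene");u,v=proj(c,[592.5,-259,135]).astype(int)
def a(p):
    p=np.ascontiguousarray(p[v-25:v+15,u-20:u+20]);h=cv2.cvtColor(p,cv2.COLOR_BGR2HSV)
    m=(h[...,0]>15)&(h[...,0]<32)&(h[...,1]>165)&(h[...,2]>90);m[:,30:]=0
    n,l,st,ce=cv2.connectedComponentsWithStats(m.astype(np.uint8));return [(s.tolist()) for s in st[1:] if s[4]>5]
im=snapshot("scene")[...,::-1];s=observe()
print(a(cv2.imread("pics/scene.png")),a(im),s["joints"][5],s["torque"][2])
E
python3 tab.py
```

```text
[[18, 26, 5, 5, 14]] [[18, 26, 5, 5, 14]] -1.1336066252097092 -0.05972714769147067
```

Request:
move_arm(
  series="5 0 0 0 0 0 -0.1; 5 0 0 0 0 0 0; 5 0 0 0 0 0 0",
)

```text
time_s: 5.35
tcp_pos: [512.0, -254.8, 165.7]
orientation: [0.515, 0.857, 0.0, 0.0]
wrist_force: [0.8, 3.2, 6.3]
opening: 0.148
grip_force: 55.0
```

```bash
python3 tab.py
```

```text
[[18, 26, 5, 5, 14]] [[18, 26, 5, 5, 14]] -1.0334714182554672 0.019674132241324645
```

Request:
move_arm(
  series="5 0 0 0 0 0 -0.1; 5 0 0 0 0 0 0; 5 0 0 0 0 0 0",
)

```text
time_s: 5.65
tcp_pos: [512.0, -254.8, 165.7]
orientation: [0.557, 0.83, 0.0, 0.0]
wrist_force: [0.6, 3.6, 5.6]
opening: 0.149
grip_force: 55.0
```

```bash
python3 tab.py
```

```text
[[18, 26, 5, 5, 14]] [[18, 26, 5, 5, 14]] -0.9334538622150477 -0.02628304194456
```

Request:
move_arm(
  series="5 0 0 0 0 0 -0.08; 5 0 0 0 0 0 0; 5 0 0 0 0 0 0",
)

```text
time_s: 5.95
tcp_pos: [512.0, -254.8, 165.7]
orientation: [0.59, 0.808, 0.0, 0.0]
wrist_force: [0.9, 4.0, 5.0]
opening: 0.145
grip_force: 55.0
```

```bash
python3 tab.py
```

```text
[[18, 26, 5, 5, 14]] [[18, 26, 5, 5, 14]] -0.8535097531760972 -0.033781862282950506
```

Request:
move_arm(
  series="5 0 0 0 0 0 -0.08; 5 0 0 0 0 0 0; 5 0 0 0 0 0 0",
)

```text
time_s: 6.25
tcp_pos: [512.0, -254.8, 165.7]
orientation: [0.622, 0.783, 0.0, 0.0]
wrist_force: [0.5, 4.2, 5.4]
opening: 0.145
grip_force: 55.0
```

```bash
python3 tab.py
```

```text
[[18, 26, 5, 5, 14]] [[17, 20, 6, 7, 23]] -0.7734912528747065 0.008518037713650797
```

```bash
python3 look.py pics/l2.png; python3 -c "
from bench import *;from h import *
c=camera_info('scene');print([proj(c,[592.5,-259,z]) for z in (128,150)])"
```

```text
[-5.43491548e-01  4.48536430e-01  1.64689959e+00  7.04514926e-04
  1.04551908e+00 -7.73491253e-01] [ 0.54214002 -0.05259741  0.00851804] [0.90638636 3.72781468 5.92156565] 0.14881402238548969
scene 233 164
top 351 195
wrist 400 266
[array([234.09905567, 166.55365519]), array([233.19595412, 160.08944342])]
```

View pics/l2.png

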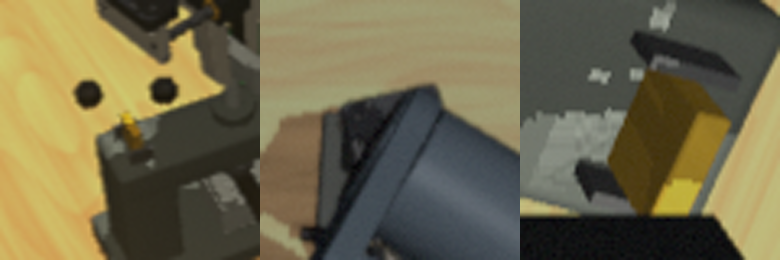

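The tab is up: its face is visible in the scene view near (232,160) and clearly in the wrist view. Next I release and lift.

Request:
move_arm(
  series="40 0 0 0 0 0 0; 40 0 0 0 0 0 0; 40 0 0 0 0 0 0; 40 0 0 0 0 0 0; 40 0 0 0 0 0 0",
)

```text
time_s: 6.87
tcp_pos: [511.5, -255.1, 165.1]
orientation: [0.623, 0.782, -0.0, -0.0]
wrist_force: [0.2, -0.4, 0.4]
opening: 0.394
grip_force: 0.0
```

Request:
move_arm(
  series="40 0 0 15 0 0 0; 40 0 0 30 0 0 0; 40 0 0 30 0 0 0; 40 0 0 30 0 0 0; 40 0 0 30 0 0 0",
)

```text
time_s: 7.28
tcp_pos: [511.4, -255.0, 301.7]
orientation: [0.623, 0.782, -0.0, -0.0]
wrist_force: [0.1, -0.6, 0.5]
opening: 0.403
grip_force: 0.0
```

Request:
move_arm(
  series="40 -20 0 0 0 0 0; 40 -40 0 0 0 0 0; 40 -30 0 0 0 0 0; 40 0 0 0 0 0 0; 40 0 0 0 0 0 0",
)

```text
time_s: 7.7
tcp_pos: [420.9, -255.2, 300.8]
orientation: [0.623, 0.782, 0.0, 0.0]
wrist_force: [-0.5, 0.3, 0.6]
opening: 0.399
grip_force: 0.0
```

```bash
python3 tab.py
python3 - <<'E'
from bench import *
from h import *
im=snapshot("top")[...,::-1];S=snapshot("scene")[...,::-1]
f=lambda i,x,y:cv2.resize(i[y:y+75,x:x+100],(400,300),interpolation=cv2.INTER_CUBIC)
cv2.imwrite("pics/end.png",np.vstack([np.hstack([f(im,145,165),f(im,295,180)]),np.hstack([f(S,285,270),f(S,210,130)])]))
E
```

```text
[[18, 26, 5, 5, 14]] [[17, 20, 6, 7, 23]] -0.86434548806598 0.006684254151875335
```

View pics/end.png

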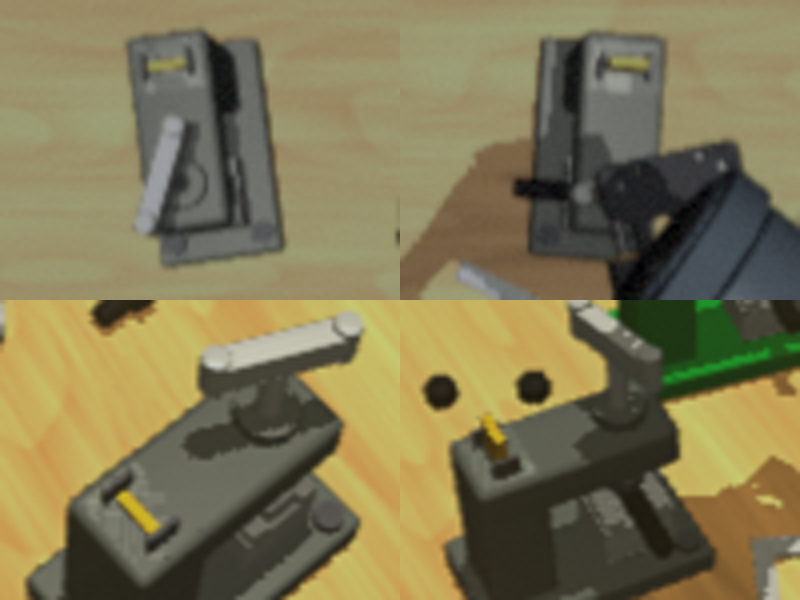

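The tab is up, the target wing is turned, the other clamp is unchanged, and the gripper is clear.

```bash
python3 -c "from bench import *;print(close_job())"
```

```text
the job is handed in; nothing more can be done
None
```

I turned the wing on the bolt clamp about 61° clockwise until its tab popped up, then let go and moved clear; the other clamp's wing was not touched, and the job is handed in (no verdict was returned).

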